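# Fit a new bronze bushing in the cobbler's last stand

## Task

Fit the new bronze bushing in the last stand: open the orange spares case, take out the bronze bushing (the black nylon and the bare steel one stay in their pockets), start it squarely, flange up, in the stand's empty bore, and press it fully home until the flange sits flush on the stand all round. Leave the hammer and the iron last where they lie.

Things in the scene. Friction and masses are not known exactly. Their poses are not given: they have to be found in the camera images.
- stand: Green cast-iron bench stand for shoe lasts, fixed to the bench: round foot 150 mm across, column, round head 72 mm across from 86 mm up to its flat bright top 120 mm above the bench, with an empty vertical bore in the middle. A clamp screw with a T-bar sticks out 75 mm from the axis on its -x side, 66 mm above the bench. Origin: centre of the foot's underside, z up.
- stand_mouth (a point): Centre of the bore's mouth, level with the stand's flat top, on which the flange must bottom. The bore is 32 mm across (35 mm in the top 5 mm) and 80 mm deep. The bronze bushing slides in freely for 45 mm and stands there, flange about 15 mm above the stand; the last 15 mm is a tight fit: a steady push of about 15 N, and it stays wherever pushed.
- case: Orange plastic spares case, fixed to the bench: 130 mm deep (x), 250 mm long (y), tray 55 mm high, grey foam in it 50 mm high. Three pockets in a row along y, 80 mm apart, the middle one central, each with a bushing standing flange up (flange 72 to 84 mm above the bench), in varying order. Origin: centre of its underside. The lid's tab is on its -x side, towards the robot, the hinge on +x.
- lid (a joint): Angle of the case's deep lid (45 mm deep, 4 mm walls, 0.3 kg) about its hinge, rad: 0 shut, 1.9 fully open, leaning back. It may start slightly ajar. The stiff hinge keeps the lid wherever it is left; lifting it at the tab takes about 3 N.
- lid_tab (a point): Grip point on the black lifting tab that juts 46 mm out of the middle of the lid's front (-x) face. The tab is 24 mm wide (along the hinge) and 14 mm thick; the point is on its centre line, 32 mm out from the face; with the lid shut it is 162 mm in front of the hinge line, 11 mm above it, 66.5 mm above the bench.
- lid_hinge (a point): Middle of the hinge line, 55.5 mm above the bench, 65 mm from the case's centre; the hinge axis is the case's y. With the lid open the case's inside is free from above.
- bronze_bush: The bushing to fit, bronze (golden brown), about 0.35 kg: barrel 30 mm across, 60 mm long with a chamfered foot, above it a flange 44 mm across and 12 mm thick, 72 mm in all, with an 18 mm hole through the middle. Origin: centre of the barrel's foot, 12 mm above the bench while in its pocket; z along the axis to the flange.
- bronze_bush_seat (a point): Centre of the underside of the bronze bushing's flange (its shoulder), 60 mm above the foot.
- nylon_bush: Black nylon bushing of the same shape and size, to be left in its pocket. Origin: centre of the foot.
- steel_bush: Bare grey steel bushing of the same shape and size, to be left in its pocket. Origin: centre of the foot.
- hammer: Hammer, 260 mm long, lying along its x on the bench between case and stand, wooden handle towards the robot, head 80 mm long and 26 mm high; not needed. Origin: under the middle of its length, on the bench.
- iron_last: Iron shoe last, foot-shaped plate 243 mm long and 82 mm wide lying sole down, with a 17 mm shank standing up to 107 mm, on the bench between case and stand, beyond the hammer; not needed. Origin: middle of its underside.
Things that resemble listed ones, but are neither listed nor needed, are in the scene too. What is meant by the stand is not red, and is the smaller of those in its own colour.

How it is judged:
By the outcome, as a careful person would: the job done as asked, in the order asked, and still so for the second after the job is handed in, with the robot touching nothing.
It also fails if it takes over 67 s, if anything falls off the work surface, if the arm or the gripper's body presses on something with over 40 N, if the wrist force passes 120 N, or if a joint passes its speed limit or range.

## Robot

A 6-joint arm with a two-finger parallel gripper is mounted at the origin on the work surface. World frame = base frame: x ahead of the robot, y to its left, z up, the work surface at z = 0. Lengths are in m, angles in rad, forces in N, time in s.
With the tool pointing down it reaches from about 0.3 to 0.875 m from the base axis. Payload 6.4 kg.
Tool frame: the origin (TCP) lies midway between the tips of the shut fingers; the grasp point (between the pads) lies 19 mm behind it; x points along the fingers, z is the direction in which the jaws open and shut, and the axes are right-handed (so a half turn about x gives the same grasp; the last joint's range is limited). The gripper opens to 88 mm and grips with 3 to 60 N. Pads are 18 mm wide; open, the fingers measure 123 mm over their backs; the gripper's body (75 mm by 187 mm) begins 45 mm behind the grasp point.
Start: joints at [1.143, 0.181, 1.607, -0, 1.354, -0.206], TCP at [0.126, 0.561, 0.21] pointing down, gripper open.
Joint ranges: [-2.99, 2.99], [-0.89, 2.07], [0.3, 2.58], [-1.14, 4.28], [0, 2.63], [-3.12, 3.12]. Speed limits (rad/s): [2.57, 2.57, 3.01, 3.14, 3.14, 3.14].

## Interface

Orientations are given as a rotation vector (axis times angle).
In Python, from cell import arm gives the robot as it stands. The module is installed in compiled form; this text tells all that it offers.
- The arm moves only by the tool carry_out, never from a script. Its argument "series" is text: rows parted by semicolons, each of 7 numbers parted by spaces: the turn, a rotation vector about the tool's x, y, z in rad, then the shift along the tool's x, y, z in mm, then the finger opening in mm, from 0 to 88.1. A call has 1 to 5 rows; each row shifts and turns the pose as measured when the row begins, along the tool's axes as they then stand; what a row does not reach is not made up. A row lasts 1/10 s, in which the tool goes at most 50 mm and 8.59 degrees, less where a joint would pass 70% of its speed; a pose out of reach is approached as far as the arm can. A call is refused whole if a number of a shift passes 50 or a number of a turn 0.15, either way. A call with a gripper value outside its range is refused whole. The fingers move at their own pace and stop on an object; the grip force is fixed at half the most. Time passes only in rows, so rows that do not move let the fingers close. It gives the time, the measured TCP pose, the force and the opening at its end, in the units of the state.
- arm.state(): the state, without advancing time (a new reading comes with each control period).
- arm.snapshot(name): name is "side" or "top" or "wrist"; returns a dict with "pixels" (420x560x3 uint8, red, green, blue), "camera_matrix" (3x3 intrinsics, pixels), "k1" (the pictures are not rectified: a ray, as slopes to the right and down, at radius r is drawn at 1 + k1 r^2 times it, then the intrinsics apply), "R" (3x3) and "t" (3): a world point X has camera coordinates R X + t. Camera axes: x right, y down, z forward; pixel columns grow to the right and rows downward; lengths in m; the calibration is good to about 2 mm. A picture is of the moment at which its call begins. There is no depth.
- arm.close_job(): hands the job in, once; it reports no verdict.
The state is a dict: "clock": time; "joint_positions": joint angles; "joint_vel": joint speeds; "tau": joint torques, N m; "eef_pos": TCP position; "orientation": TCP orientation; "contact_force": force on the tool from outside, world axes, zero at the start; "moment": the same for the moment, N m; "grip_width": opening from 0.0 (shut) to 1.0 (fully open).
Only numpy, scipy, OpenCV 4.12 (cv2) and the standard library are available. Lean on these libraries where they do the work, as an engineer would, in place of code of your own. Each camera call takes 0.05 s, during which the arm holds its last target. There are 200 camera calls.

## Working session

There is one attempt and no reset: what is moved stays moved. The work goes in short steps, Python scripts to look and compute and a tool call to move; the robot and the scene stay as the last step left them, time stands still between calls to the robot, and variables do not carry over. Pictures are saved under pics/ and viewed, about 8 in all and at most 12, crops included, and the job is handed in when it is done.

Besides the shell and the picture viewer there is one more tool, called after ">>>" as name(argument=value, ...), one argument or row to a line, values as JSON. carry_out: Moves the arm, as the interface text tells. Its arguments: {"type":"object","properties":{"series":{"type":"string"}},"required":["series"]}

```bash
mkdir -p pics
cat > h.py <<'E'
import numpy as np, cv2
from cell import arm
from scipy.spatial.transform import Rotation as Ro
def snap(n,f=None):
    s=arm.snapshot(n)
    if f: cv2.imwrite('pics/'+f,cv2.cvtColor(s['pixels'],cv2.COLOR_RGB2BGR))
    return s
def cal(s):
    return np.array(s['camera_matrix']),np.array(s['R']),np.array(s['t']),s['k1']
def back(s,uv,z):
    K,R,t,k=cal(s); d=np.linalg.solve(K,[uv[0],uv[1],1.])[:2]
    p=d.copy()
    for _ in range(50): p=d/(1+k*(p@p))
    c=-R.T@t; r=R.T@np.array([p[0],p[1],1]); return c+r*(z-c[2])/r[2]
def proj(s,X):
    K,R,t,k=cal(s); c=R@np.array(X)+t; p=c[:2]/c[2]; p=p*(1+k*(p@p)); return (K@[p[0],p[1],1])[:2]
def pose():
    s=arm.state(); return np.array(s['eef_pos']),Ro.from_rotvec(s['orientation'])
def togo(X,R=None):
    p,r=pose(); print('shift mm',np.round(1000*r.inv().apply(np.array(X)-p),1))
    if R is not None: print('turn',np.round((r.inv()*R).as_rotvec(),3))
E
python3 - <<'E'
from h import *
a=snap('top','top1.png'); b=snap('side','side1.png')
for s in (a,b): K,R,t,k=cal(s); print(K,-R.T@t,R,k)
print(arm.state()); p,r=pose(); print(r.as_matrix().round(3))
E
```

```text
[[439.7232909    0.         278.91262023]
 [  0.         439.7232909  209.18199086]
 [  0.           0.           1.        ]] [ 0.42344308 -0.07251237  1.05838496] [[-0.00716275 -0.99997292 -0.00169189]
 [-0.9956216   0.00728925 -0.09319066]
 [ 0.09320047  0.00101698 -0.99564684]] -0.09432022269149133
[[535.62567635   0.         268.48459412]
 [  0.         535.62567635 215.48949726]
 [  0.           0.           1.        ]] [-0.09228581 -0.81307874  0.78991508] [[ 0.76746448 -0.64096445 -0.0127608 ]
 [-0.39041085 -0.45148847 -0.80233256]
 [ 0.5085053   0.62074369 -0.59674084]] -0.0738400809284309
{'clock': 0.1, 'joint_positions': array([ 1.14270320e+00,  1.81461256e-01,  1.60788288e+00, -2.72643828e-05,
        1.35377685e+00, -2.06332813e-01]), 'joint_vel': array([ 1.11919800e-03, -1.19907179e-03, -2.21548987e-03,  1.18079262e-03,
       -3.68870420e-05, -1.38543565e-03]), 'tau': array([ 7.84650638e-04, -4.34816229e+01, -3.42693150e+01,  7.03614880e-02,
        3.40842549e-02, -9.71858007e-07]), 'eef_pos': array([0.12626353, 0.56044256, 0.20871549]), 'orientation': array([-1.04510544,  1.30735549,  1.04391221]), 'contact_force': array([-0.4331347 ,  0.3240797 , -0.65541254]), 'moment': array([-0.0396223 , -0.03637742,  0.004958  ]), 'grip_width': 0.9978911242622184}
[[-0.001 -0.976  0.22 ]
 [-0.001  0.22   0.976]
 [-1.     0.    -0.002]]
```

View pics/top1.png

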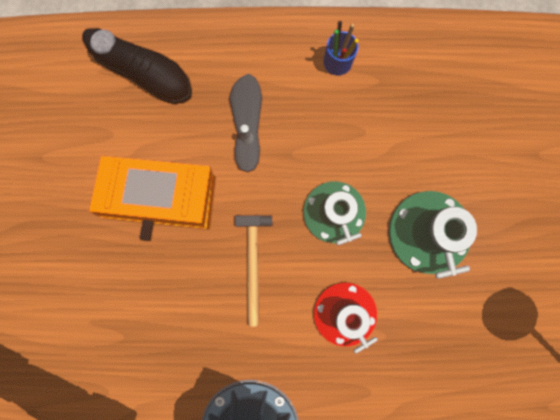

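View pics/side1.png

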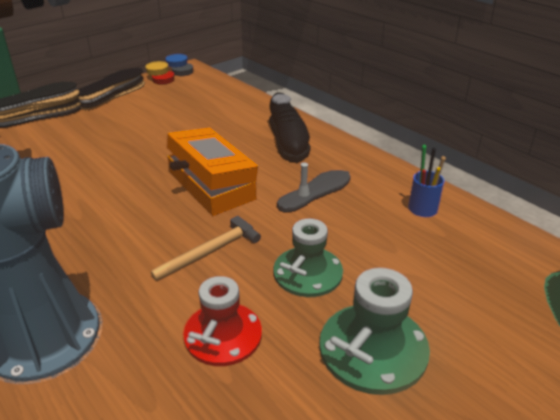

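Top view: case around (152,190) with its tab at (147,230), and the small green stand's head at (341,208). The larger green stand at (455,228) and the red one at (353,321) are decoys. The side view shows the lid roughly shut. I'll enlarge for measurement.

Run:
```python
from h import *
a=snap('top'); im=cv2.cvtColor(a['pixels'],cv2.COLOR_RGB2BGR)
b=snap('side'); ib=cv2.cvtColor(b['pixels'],cv2.COLOR_RGB2BGR)
c1=cv2.resize(im[145:250,80:220],None,fx=4,fy=4,interpolation=cv2.INTER_CUBIC)   # 560x420
c2=cv2.resize(ib[120:215,155:265],None,fx=4,fy=4,interpolation=cv2.INTER_CUBIC)
c=np.zeros((600,800,3),np.uint8)
c1=cv2.resize(im[150:245,85:217],None,fx=3,fy=3,interpolation=cv2.INTER_CUBIC)
c2=cv2.resize(ib[120:215,155:265],None,fx=3,fy=3,interpolation=cv2.INTER_CUBIC)
c3=cv2.resize(im[175:250,300:370],None,fx=4,fy=4,interpolation=cv2.INTER_CUBIC)
c4=cv2.resize(ib[215:295,270:345],None,fx=3.7,fy=3.7,interpolation=cv2.INTER_CUBIC)
c[:285,:396]=c1;c[:285,400:730]=c2;c[290:590,:280]=c3;c[290:290+c4.shape[0],400:400+c4.shape[1]]=c4
cv2.imwrite('pics/crop1.png',c)
# bright ring of stand head
g=im[190:228,320:362].astype(int); m=((g.min(2)>130)&(g.max(2)-g.min(2)<40)).astype(np.uint8)
n,l,st,ce=cv2.connectedComponentsWithStats(m); print(st,ce+[320,190])
for q in ((341,208),):print(back(a,q,.12))
print(back(b,(310,231),.12),back(a,(147,230),.0665),back(b,(179,164),.0665))
```

```text
[[  0   0  42  38 816]
 [  5   0  33  38 734]
 [ 35  28   7   9  46]] [[338.82965686 208.6004902 ]
 [341.23297003 207.51771117]
 [358.43478261 222.39130435]]
[ 0.51285656 -0.20489802  0.12      ]
[ 0.5082976  -0.21114821  0.12      ] [0.47088585 0.22917272 0.0665    ] [0.49170228 0.26610253 0.0665    ]
```

View pics/crop1.png

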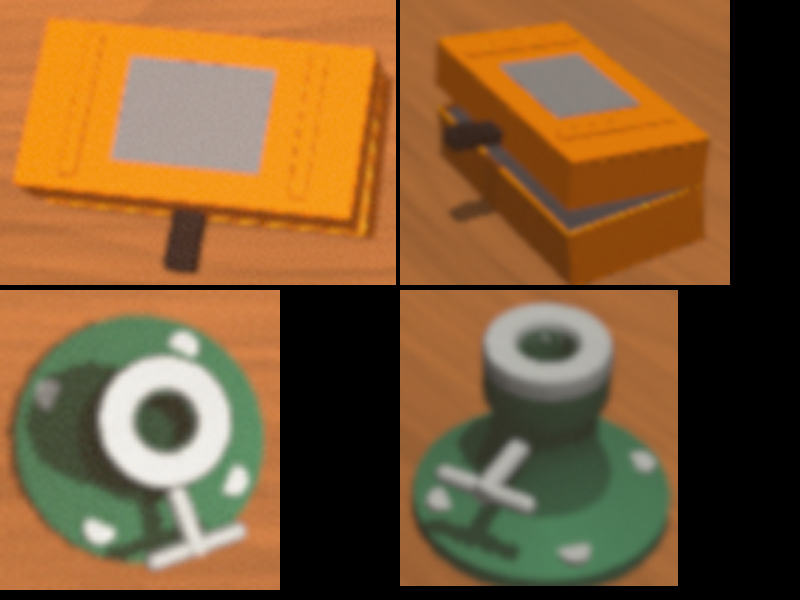

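Crops: lid slightly ajar, with the front edge lifted and the tab tip at (146,240) in the top view. The bore sits at (341.2,207.5) there. Next, fit the case pose and lid angle.

```bash
cat > fit.py <<'E'
from h import *
from scipy.optimize import least_squares
a=snap('top'); b=snap('side')
T=lambda u,v:(85+u/3,150+v/3); S=lambda u,v:(155+(u-400)/3,120+v/3)
L=[(a,T(50,20),0,125,45),(a,T(375,47),0,-125,45),(a,T(352,220),-130,-125,45),(a,T(15,186),-130,125,45),(a,T(182,271),-176,0,14),
(b,S(440,40),-130,125,45),(b,S(565,22),0,125,45),(b,S(708,140),0,-125,45),(b,S(568,162),-130,-125,45),(b,S(572,210),-130,-125,0)]
C=[(a,T(370,236),-65,-125,55),(b,S(575,283),-65,-125,0),(b,S(572,232),-65,-125,55),(b,S(704,237),65,-125,0)]
def lidpt(p,x,y,z):
    x0,y0,w,l=p; q=np.array([np.cos(l)*x+np.sin(l)*z+65,y,-np.sin(l)*x+np.cos(l)*z+55.5])/1000
    return Ro.from_euler('z',w).apply(q)+[x0,y0,0]
def cpt(p,x,y,z): return Ro.from_euler('z',p[2]).apply(np.array([x,y,z])/1000)+[p[0],p[1],0]
def f(p): return np.concatenate([proj(s,lidpt(p,*q))-uv for s,uv,*q in L]+[proj(s,cpt(p,*q))-uv for s,uv,*q in C])
if __name__=='__main__':
    r=least_squares(f,[.53,.22,0,.1],loss='soft_l1'); print(r.x.round(4)); print(r.fun.reshape(-1,2).round(1))
    print('tab',lidpt(r.x,-162,0,11),'hinge',lidpt(r.x,0,0,0))
    u=[(341.23,207.52)]; us=(155+0,0)
    us=(270+(548-400)/3.7,215+(344-290)/3.7)
    g=least_squares(lambda x:np.concatenate([proj(a,[x[0],x[1],.12])-u[0],proj(b,[x[0],x[1],.12])-us]),[.51,-.2]); print('mouth',g.x,g.fun)
    # foot
    print('foot', back(a,(300+138/4,175+438/4-150*0-290/4),.01))
E
python3 fit.py
```

```text
[ 0.5516  0.2113 -0.1025  0.1618]
[[-0.4 -0.5]
 [ 0.4  0.2]
 [-0.  -0.5]
 [-0.4 -0.3]
 [ 0.   0.4]
 [-1.2 -0. ]
 [-0.1 -0. ]
 [ 1.2 -1.3]
 [ 1.8  0.2]
 [-0.8  0.9]
 [-1.4 -0.2]
 [-0.1  2.5]
 [-0.7  1.2]
 [ 1.   0.5]]
tab [0.45897799 0.22087668 0.09245874] hinge [0.61625902 0.20469858 0.0555    ]
mouth [ 0.51315681 -0.20612614] [ 0.33691031  0.33671012  0.03860829 -0.73028678]
foot [ 0.51382293 -0.20459342  0.01      ]
```

>>> carry_out(
  series="-0.12 0 0 0 0 0 60; 0 0 0 0 -37 -31 60; 0 0 0 0 -37 -31 60; 0 0 0 0 -37 -31 60; 0 0 0 0 -37 -31 60",
)

```text
clock: 0.8
eef_pos: [0.2612, 0.4227, 0.2085]
orientation: [-1.145, 1.248, 1.147]
contact_force: [-0.1, -0.5, 0.6]
grip_width: 0.679
```

>>> carry_out(
  series="0 0 0 0 -37 -31 60; 0 0 0 0 -37 -31 60; 0 0 0 0 -37 -31 60; 0 0 0 0 -37 -31 60; 0 0 0 0 -20 -20 60",
)

```text
clock: 1.3
eef_pos: [0.4227, 0.2566, 0.2094]
orientation: [-1.145, 1.245, 1.145]
contact_force: [-0.0, 0.7, -0.2]
grip_width: 0.683
```

Run:
```python
from h import *
R=Ro.from_matrix(np.array([[0,0,-1],[-.9948,.1023,0],[.1023,.9948,0]]).T)
togo([.459,.2209,.0735],R); a=snap('wrist','w1.png'); print(arm.state()['clock'],proj(a,[.459,.2209,.0925]))
```

```text
shift mm [135.9 -38.9 -32.8]
turn [0.016 0.002 0.002]
1.35 [242.98490472 234.25459269]
```

View pics/w1.png

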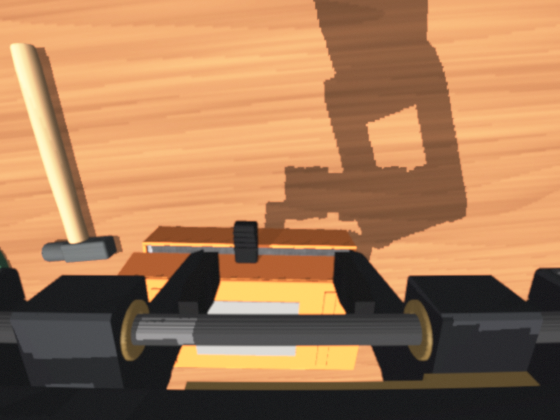

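Wrist view: tab from (246,220) to (246,262), with the grip point predicted at (243,234), which agrees. Next, go down onto the tab.

>>> carry_out(
  series="0.016 0 0 0 -32 -30 60; 0 0 0 35 -5 -2 60; 0 0 0 40 0 0 60; 0 0 0 40 0 0 60; 0 0 0 20 0 0 60",
)

```text
clock: 1.85
eef_pos: [0.467, 0.217, 0.0757]
orientation: [-1.132, 1.244, 1.118]
contact_force: [-0.0, 0.1, -0.0]
grip_width: 0.682
```

Run:
```python
from h import *
R=Ro.from_matrix(np.array([[0,0,-1],[-.9948,.1023,0],[.1023,.9948,0]]).T)
togo([.459,.2209,.0735],R); print(arm.state()['contact_force'])
```

```text
shift mm [2.1 8.4 3. ]
turn [-0.008  0.005  0.016]
[-0.02166975  0.13096182 -0.03885669]
```

>>> carry_out(
  series="0 0.005 0.016 2 8 2 60; 0 0 0 0 0 0 10; 0 0 0 0 0 0 10; 0 0 0 0 0 0 10; 0 0 0 0 0 0 10",
)

```text
clock: 2.35
eef_pos: [0.458, 0.221, 0.0742]
orientation: [-1.127, 1.261, 1.13]
contact_force: [0.8, 1.1, 0.5]
grip_width: 0.344
```

Run:
```python
from h import *
# lid waypoints in tool axes: y=-case x, x=-z ; incremental shifts
P=lambda l:np.array([-np.cos(l)*162+np.sin(l)*11, np.sin(l)*162+np.cos(l)*11])
ls=np.linspace(.162,1.87,14); prev=P(.162)
p,r=pose();print(p,r.as_rotvec(),arm.state()['grip_width'])
for l in ls[1:]:
    d=P(l)-prev; prev=P(l); print(round(l,3),'x',round(-d[1],1),'y',round(-d[0],1))
```

```text
[0.4580226  0.22098058 0.07424338] [-1.12727968  1.26103053  1.1299599 ] 0.3440173395277172
0.293 x -20.4 y -6.2
0.425 x -19.4 y -8.8
0.556 x -18.1 y -11.3
0.688 x -16.4 y -13.6
0.819 x -14.5 y -15.6
0.95 x -12.4 y -17.4
1.082 x -10.0 y -18.8
1.213 x -7.4 y -20.0
1.344 x -4.7 y -20.8
1.476 x -2.0 y -21.2
1.607 x 0.8 y -21.3
1.739 x 3.6 y -21.0
1.87 x 6.3 y -20.4
```

>>> carry_out(
  series="0 0 0 0 0 0 5; 0 0 0 0 0 0 5; 0 0 0 0 0 0 5; 0 0 0 -10 -2 0 5; 0 0 0 -10 -4 0 5",
)

```text
clock: 2.85
eef_pos: [0.4645, 0.2205, 0.0965]
orientation: [-1.128, 1.26, 1.129]
contact_force: [-0.0, -0.7, -0.4]
grip_width: 0.057
```

Run:
```python
from h import *
b=snap('side'); w=snap('wrist')
ib=cv2.cvtColor(b['pixels'],cv2.COLOR_RGB2BGR)
c1=cv2.resize(ib[80:220,120:270],None,fx=2.6,fy=2.6,interpolation=cv2.INTER_CUBIC)
c2=cv2.cvtColor(w['pixels'],cv2.COLOR_RGB2BGR)[100:420,80:480]
c=np.zeros((370,800,3),np.uint8); c[:364,:390]=c1; c[:320,395:795]=c2
cv2.imwrite('pics/c2.png',c)
p,r=pose(); print(p, proj(b,p),proj(w,p))
```

```text
[0.46646084 0.22074982 0.09787154] [178.72024637 163.76350883] [274.72807125 245.49234593]
```

View pics/c2.png

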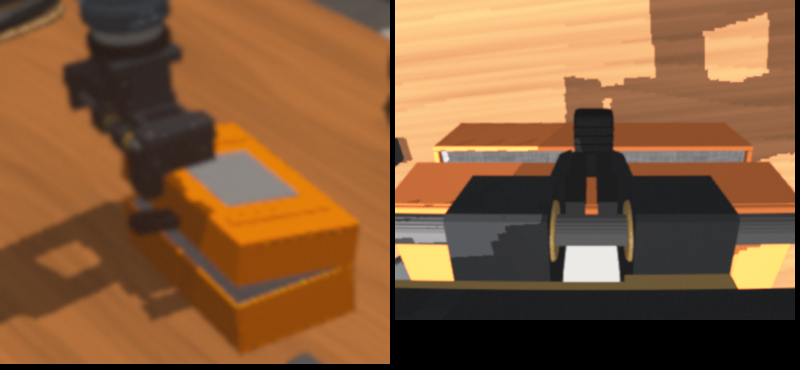

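Side crop: the lid hasn't moved and the closed fingers sit just above the tab, which is at (180,165) in the side view. In the wrist view the tab tip is at about (278,208). Check the tab height against the fit.

Run:
```python
from fit import *
w=snap('wrist')
for l in (0,.08,.162,.22):
    p=[.5516,.2113,-.1025,l]
    print(l,[proj(w,lidpt(p,x,y,z)).round(0) for x,y,z in ((-176,12,18),(-176,-12,18),(-176,12,4))],[proj(b,lidpt(p,x,y,z)).round(1) for x,y,z in ((-176,0,11),(-176,12,18),(-176,-12,18),(-130,-125,0),(-130,-125,45))], lidpt(p,-162,0,11))
c1=cv2.resize(cv2.cvtColor(b['pixels'],cv2.COLOR_RGB2BGR)[130:200,140:230],None,fx=6,fy=6,interpolation=cv2.INTER_CUBIC)
c2=cv2.resize(cv2.cvtColor(a['pixels'],cv2.COLOR_RGB2BGR)[150:245,110:180],None,fx=4,fy=4,interpolation=cv2.INTER_CUBIC)
c=np.zeros((420,800,3),np.uint8); c[:420,:540]=c1; c[:380,520:800]=c2; cv2.imwrite('pics/c3.png',c)
s=arm.state();print(s['eef_pos'],s['grip_width'],s['contact_force'])
```

```text
0 [array([292., 199.]), array([256., 199.]), array([291., 194.])] [array([171.2, 177.6]), array([168.8, 173.2]), array([172.9, 177.4]), array([211.6, 198.4]), array([210.1, 182.7])] [0.45510911 0.2212251  0.0665    ]
0.08 [array([293., 208.]), array([255., 208.]), array([292., 200.])] [array([171. , 172.7]), array([168.8, 168.2]), array([173. , 172.3]), array([211.4, 194.7]), array([211.3, 178.5])] [0.45649896 0.22108214 0.079411  ]
0.162 [array([294., 220.]), array([253., 220.]), array([293., 209.])] [array([171.3, 167.5]), array([169.3, 163. ]), array([173.5, 167.1]), array([211.5, 190.9]), array([212.8, 174.2])] [0.458984   0.22082653 0.09248533]
0.22 [array([295., 231.]), array([252., 231.]), array([294., 218.])] [array([171.8, 163.8]), array([169.9, 159.2]), array([174.1, 163.3]), array([211.8, 188.1]), array([214.1, 171.2])] [0.46138115 0.22057995 0.10158807]
[0.46452438 0.22048383 0.09582774] 0.06379124917585476 [0.34151879 0.65879914 0.23282565]
```

View pics/c3.png

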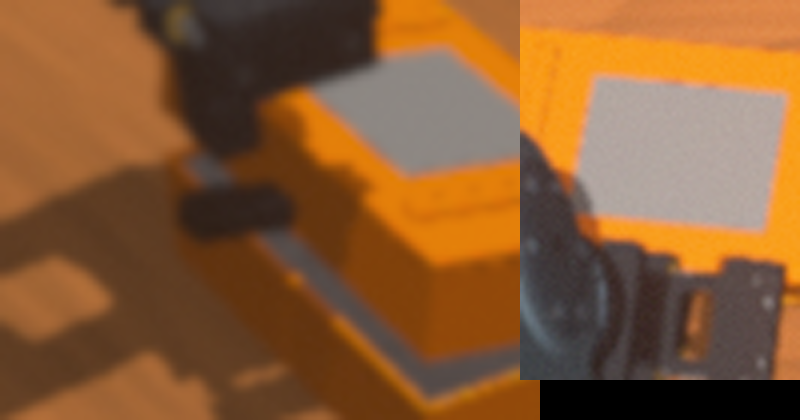

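Run:
```python
from fit import *
w=snap('wrist')
p,r=pose(); K,R,t,k=cal(w); print('cam in tool',r.inv().apply(-R.T@t-p)*1000)
for d in (0,5,10,20,30): X=p-r.apply([d/1000,0,0]); print(d,proj(w,X).round(1),proj(b,X).round(1),proj(a,X).round(1))
```

```text
cam in tool [-175.91821978   77.82859273    0.76670392]
0 [274.6 245.8] [178.1 165. ] [146.9 232.5]
5 [274.6 249.2] [177.9 163.3] [146.3 232.4]
10 [274.6 252.7] [177.6 161.6] [145.6 232.3]
20 [274.5 260.4] [177.2 158.1] [144.2 232.1]
30 [274.4 269. ] [176.7 154.6] [142.8 231.9]
```

Both views put the real fingertips about 20 mm higher than the reported TCP, so the fingers only nipped the tab's top. I'll regrip lower, where there is only free space below.

>>> carry_out(
  series="0 0 0 -25 5 0 60; 0 0 0 -5 4 0 60; 0 0 0 0 0 0 60; 0 0 0 0 0 0 60; 0 0 0 0 0 0 60",
)

```text
clock: 3.75
eef_pos: [0.453, 0.221, 0.123]
orientation: [-1.127, 1.264, 1.132]
contact_force: [-0.1, 0.3, 0.5]
grip_width: 0.485
```

>>> carry_out(
  series="0 0 0 0 0 0 60; 0 0 0 0 0 0 60; 0 0 0 25 0 0 60; 0 0 0 25 0 0 60; 0 0 0 14 0 0 60",
)

```text
clock: 4.25
eef_pos: [0.4545, 0.2212, 0.0578]
orientation: [-1.127, 1.261, 1.13]
contact_force: [-1.5, -0.2, 0.1]
grip_width: 0.68
```

>>> carry_out(
  series="0 0 0 0 0 0 5; 0 0 0 0 0 0 5; 0 0 0 0 0 0 5; 0 0 0 0 0 0 5; 0 0 0 0 0 0 5",
)

```text
clock: 4.75
eef_pos: [0.4542, 0.2234, 0.0578]
orientation: [-1.122, 1.259, 1.132]
contact_force: [-1.0, 6.3, -4.0]
grip_width: 0.267
```

>>> carry_out(
  series="0 0 0 0 0 0 5; 0 0 0 0 0 0 5; 0 0 0 0 0 0 5",
)

```text
clock: 5.05
eef_pos: [0.4544, 0.2235, 0.0584]
orientation: [-1.124, 1.258, 1.132]
contact_force: [1.5, 0.7, -4.1]
grip_width: 0.266
```

>>> carry_out(
  series="0 0 0 -10 -3 0 5; 0 0 0 -10 -4 0 5; 0 0 0 -20 -8 0 5; 0 0 0 -18 -11 0 5; 0 0 0 -17 -13 0 5",
)

```text
clock: 5.55
eef_pos: [0.4943, 0.2192, 0.1345]
orientation: [-1.122, 1.257, 1.132]
contact_force: [11.4, 3.2, -17.1]
grip_width: 0.267
```

```bash
cat > lid.py <<'E'
from fit import *
p,r=pose(); g=p-r.apply([.029,0,0]); H=lidpt([.5516,.2113,-.1025,0],0,0,0)
q=Ro.from_euler('z',-.1025).inv().apply(g-H)*1000; st=arm.state()
print('rel hinge',q.round(1),'rad',np.hypot(q[0],q[2]).round(1),'ang',(np.arctan2(q[2],-q[0])-np.arctan2(11,162)).round(3),st['contact_force'].round(1),st['grip_width'],st['clock'])
E
python3 lid.py
```

```text
rel hinge [-120.2    1.9  110.5] rad 163.3 ang 0.676 [ 3.9  0.6 -2. ] 0.2695623253680268 5.65
```

>>> carry_out(
  series="0 0 0 -15 -15 0 5; 0 0 0 -13 -17 0 5; 0 0 0 -11 -18 0 5; 0 0 0 -8 -20 0 5; 0 0 0 -6 -20 0 5",
)

```text
clock: 6.15
eef_pos: [0.5806, 0.2098, 0.1848]
orientation: [-1.115, 1.265, 1.142]
contact_force: [-2.0, 2.7, -8.7]
grip_width: 0.269
```

```bash
python3 lid.py
```

```text
rel hinge [-33.4   1.4 158.8] rad 162.2 ang 1.296 [ 1.2  2.  -2.3] 0.26816720603287564 6.25
```

>>> carry_out(
  series="0 0 0 -4 -21 0 5; 0 0 0 -2 -21 0 5; 0 0 0 1 -21 0 5; 0 0 0 5 -20 0 5; 0 0 0 2 -6 0 5",
)

```text
clock: 6.75
eef_pos: [0.6652, 0.2007, 0.1816]
orientation: [-1.112, 1.273, 1.15]
contact_force: [-3.1, 1.2, 1.2]
grip_width: 0.268
```

```bash
python3 lid.py
```

```text
rel hinge [ 49.8   0.9 155.1] rad 162.9 ang 1.814 [ 1.7 -0.4  1.1] 0.26686782814019905 6.85
```

>>> carry_out(
  series="0 0 0 0 0 0 60; 0 0 0 0 0 0 60; 0 0 0 -15 0 0 60; 0 0 0 -40 0 0 60; 0 0 0 -40 0 0 60",
)

```text
clock: 7.35
eef_pos: [0.6609, 0.1997, 0.2738]
orientation: [-1.11, 1.285, 1.157]
contact_force: [-0.2, 0.3, 0.2]
grip_width: 0.677
```

>>> carry_out(
  series="0 0 0 0 45 0 60; 0 0 0 0 45 0 60; 0 0 0 0 45 0 60; 0 0 0 0 25 0 60; 0 0 0 0 0 0 60",
)

```text
clock: 7.85
eef_pos: [0.5016, 0.2175, 0.2938]
orientation: [-1.117, 1.266, 1.143]
contact_force: [0.0, -0.1, 0.7]
grip_width: 0.681
```

Run:
```python
from fit import *
w=snap('wrist'); c=np.zeros((420,800,3),np.uint8); c[:,:560]=w['pixels']
c[:380,560:800]=cv2.resize(a['pixels'][130:250,85:217],(240,380*0+218))[:380].repeat(1,0) if 0 else 0
t=cv2.resize(a['pixels'][140:250,90:210],(240,220)); c[:220,560:]=t
cv2.imwrite('pics/c4.png',c[:,:,::-1]); p,r=pose(); print(p)
P=[.5516,.2113,-.1025]
for y in (-80,0,80): X=cpt(P,0,y,84); print(y,X,proj(w,X),proj(a,X))
```

```text
[0.50485465 0.21667626 0.29277172]
-80 [0.54341435 0.13171988 0.084     ] [213.38444699 217.18615926] [188.14915508 197.06738806]
0 [0.5516 0.2113 0.084 ] [274.27414814 216.75132879] [153.21253857 193.76292272]
80 [0.55978565 0.29088012 0.084     ] [335.11065644 216.30147832] [118.80880449 190.51340075]
```

View pics/c4.png

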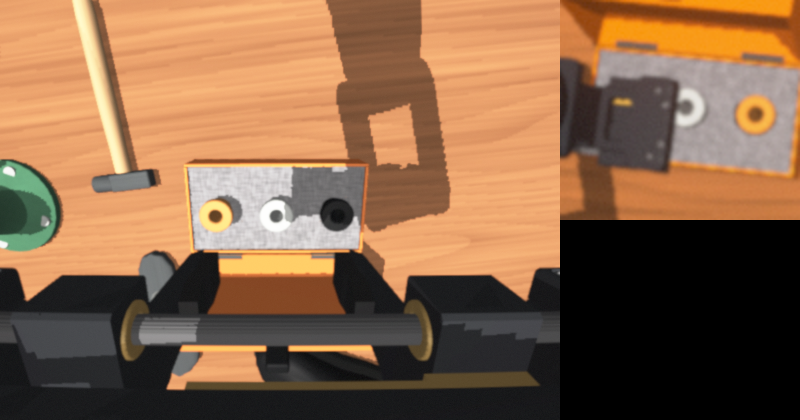

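Wrist view: bronze at (216,216) in the -y pocket, steel in the middle at (276,216), black nylon at (337,215). The lid is open. The top view agrees within about 1 px.

Run:
```python
from h import *
w=snap('wrist'); p,r=pose(); s=arm.state()
for d in (0,10,20,30): print(d,[proj(w,p+r.apply([-d/1000,y/1000,z/1000])).round(0) for y in (9,-9) for z in (-30,30)])
print(back(w,(216,216),.084),back(w,(276.5,215.5),.084),back(w,(337,215),.084))
g=w['pixels'][200:235,195:238]; h=cv2.cvtColor(g,cv2.COLOR_RGB2HSV); m=((h[...,1]>130)&(h[...,0]>14)&(h[...,0]<32)&(h[...,2]>150)).astype(np.uint8)
ct,_=cv2.findContours(m,cv2.RETR_EXTERNAL,cv2.CHAIN_APPROX_NONE); c=max(ct,key=cv2.contourArea); print(cv2.fitEllipse(c),'+195,200')
e=cv2.fitEllipse(c)[0]; X=back(w,(e[0]+195,e[1]+200),.084); print(X); togo([X[0],X[1],.2])
```

```text
0 [array([225., 232.]), array([323., 232.]), array([227., 259.]), array([322., 259.])]
10 [array([223., 239.]), array([326., 239.]), array([224., 266.]), array([324., 267.])]
20 [array([220., 246.]), array([329., 246.]), array([221., 275.]), array([327., 275.])]
30 [array([216., 253.]), array([332., 254.]), array([218., 284.]), array([330., 284.])]
[0.54232055 0.13523666 0.084     ] [0.55038269 0.21407438 0.084     ] [0.55846892 0.29298078 0.084     ]
((19.99905014038086, 16.06212043762207), (14.53361701965332, 15.58327579498291), 109.35530090332031) +195,200
[0.54226009 0.1339176  0.084     ]
shift mm [ 91.1 -47.6 -78.3]
```

>>> carry_out(
  series="0 0 0 0 -20 -40 60; 0 0 0 0 -20 -38 60; 0 0 0 50 -7 0 60; 0 0 0 40 0 0 60; 0 0 0 0 0 0 60",
)

```text
clock: 8.55
eef_pos: [0.5498, 0.1288, 0.1994]
orientation: [-1.115, 1.267, 1.137]
contact_force: [-0.7, -0.2, 0.2]
grip_width: 0.677
```

```bash
cat > br.py <<'E'
from h import *
w=snap('wrist'); p,r=pose()
def bronze(s,c,h=45):
    u,v=int(c[0]),int(c[1]); g=s['pixels'][v-h:v+h,u-h:u+h]; H=cv2.cvtColor(g,cv2.COLOR_RGB2HSV)
    m=((H[...,1]>130)&(H[...,0]>14)&(H[...,0]<32)&(H[...,2]>120)).astype(np.uint8)
    ct,_=cv2.findContours(m,cv2.RETR_EXTERNAL,cv2.CHAIN_APPROX_NONE); k=max(ct,key=cv2.contourArea); e=cv2.fitEllipse(cv2.convexHull(k)); return (e[0][0]+u-h,e[0][1]+v-h),e[1]
c=proj(w,[.5428,.133,.084]); e=bronze(w,c); X=back(w,e[0],.084); print(c,e,X); togo([.5428,.133,.052]); togo([X[0],X[1],.052],Ro.from_matrix(np.array([[0,0,-1],[-.9948,.1023,0],[.1023,.9948,0]]).T)); print(p,arm.state()['clock'])
snap('wrist','w3.png')
E
python3 br.py
```

```text
[278.1563055  191.93227452] ((237.68322849273682, 187.82073211669922), (5.397033214569092, 113.40222930908203)) [0.53432444 0.09457803 0.084     ]
shift mm [150.3   7.2   2.3]
shift mm [150.2  11.3 -36.8]
turn [-0.011  0.004 -0.01 ]
[0.55117426 0.12903503 0.20218975] 8.6
```

View pics/w3.png

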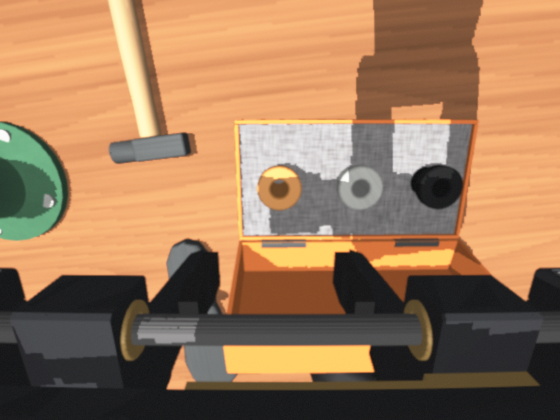

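Wrist view: bronze flange centred at (279,188), about 4 px off the prediction towards -x. Going down over it, staying above the foam.

>>> carry_out(
  series="0 0 0 30 9 3 60; 0 0 0 40 0 0 60; 0 0 0 40 0 0 60; 0 0 0 25 0 0 60; 0 0 0 0 0 0 60",
)

```text
clock: 9.15
eef_pos: [0.5567, 0.1363, 0.0815]
orientation: [-1.131, 1.24, 1.118]
contact_force: [-0.4, -0.5, -0.2]
grip_width: 0.681
```

Run:
```python
from h import *
w=snap('wrist'); b=snap('side'); a=snap('top'); p,r=pose()
c=np.zeros((600,800,3),np.uint8); c[:420,:560]=w['pixels']
t=cv2.resize(a['pixels'][140:240,130:210],(240,300),interpolation=cv2.INTER_CUBIC); c[:300,560:]=t
t=cv2.resize(b['pixels'][120:210,165:265],(333,300),interpolation=cv2.INTER_CUBIC); c[300:,467:800]=t
cv2.imwrite('pics/c5.png',c[:,:,::-1]); print(p,r.as_rotvec(),arm.state()['contact_force'],[proj(w,[.541,.1335,z]) for z in(.084,.072)],proj(b,p))
togo([.541,.1335,.052],Ro.from_matrix(np.array([[0,0,-1],[-.9948,.1023,0],[.1023,.9948,0]]).T))
```

```text
[0.55947612 0.13627376 0.0852812 ] [-1.13353747  1.23491342  1.11358713] [-0.15255871  0.73077588  0.69575952] [array([267.11950837, 224.31085436]), array([267.47394329, 217.52861167])] [228.86468706 168.52033745]
shift mm [32.8 18.9 -5.1]
turn [-0.008  0.01   0.025]
```

View pics/c5.png

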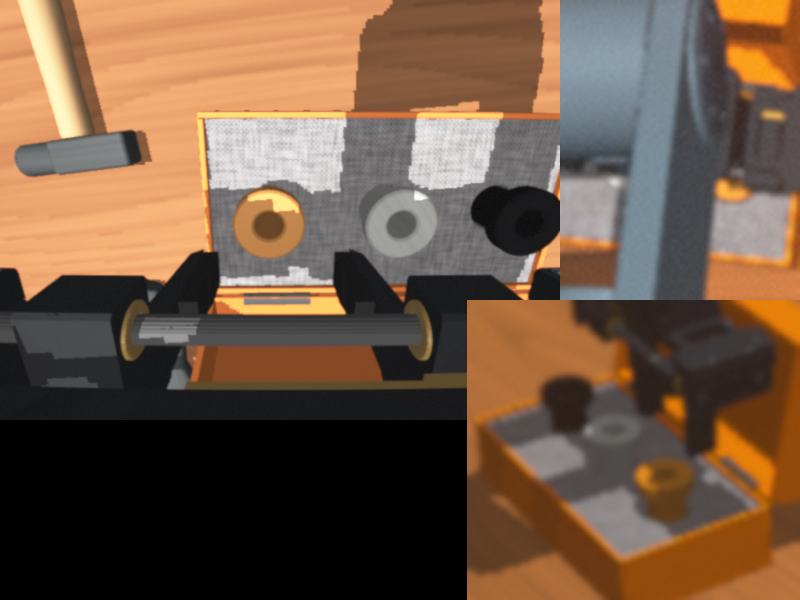

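Bronze flange at (269,224), predicted (267,224), so bronze is at about (0.541, 0.1345). Next I'll correct the drift.

>>> carry_out(
  series="-0.008 0.01 0.025 -3 18 -4 60; 0 0 0 0 0 0 60; 0 0 0 0 0 0 60",
)

```text
clock: 9.6
eef_pos: [0.5432, 0.1344, 0.094]
orientation: [-1.138, 1.251, 1.13]
contact_force: [-1.4, -0.1, 0.0]
grip_width: 0.68
```

```bash
cat > go.py <<'E'
import sys
from h import *
RC=Ro.from_matrix(np.array([[0,0,-1],[-.9948,.1023,0],[.1023,.9948,0]]).T)
X=list(map(float,sys.argv[1:4])); togo(X,RC); s=arm.state(); print(s['eef_pos'].round(4),s['contact_force'].round(1),s['grip_width'].round(3),s['clock'])
E
python3 go.py .541 .1345 .052
```

```text
shift mm [42.   2.4 -0.1]
turn [ 0.001 -0.     0.006]Traceback (most recent call last):
  File "go.py", line 4, in <module>
    X=list(map(float,sys.argv[1:4])); togo(X,RC); s=arm.state(); print(s['eef_pos'].round(4),s['contact_force'].round(1),s['grip_width'].round(3),s['clock'])
                                                                                                                         ^^^^^^^^^^^^^^^^^^^^^
AttributeError: 'float' object has no attribute 'round'
```

>>> carry_out(
  series="0 0 0 15 2 0 60; 0 0 0 15 0 0 60; 0 0 0 10 0 0 60; 0 0 0 3 0 0 60; 0 0 0 0 0 0 60",
)

```text
clock: 10.1
eef_pos: [0.5417, 0.1346, 0.0488]
orientation: [-1.139, 1.249, 1.128]
contact_force: [-0.6, -0.1, 0.9]
grip_width: 0.68
```

```bash
sed -i "s/s\['grip_width'\].round(3)/s['grip_width']/" go.py; python3 go.py .541 .1345 .052
python3 - <<'E'
from h import *
b=snap('side'); p,r=pose()
t=cv2.resize(b['pixels'][110:210,165:285],(720,600),interpolation=cv2.INTER_CUBIC)
cv2.imwrite('pics/c6.png',t[:,:,::-1])
for d in (0,10,20,30): print(d,[((proj(b,p+r.apply([-d/1000,y/1000,-.030]))-[165,110])*6).round(0) for y in (.009,-.009)])
E
```

```text
shift mm [-3.2  0.7 -0.2]
turn [0.001 0.    0.008]
[0.5417 0.1346 0.0488] [-0.6 -0.1  0.9] 0.6801716566527672 10.1
0 [array([393., 473.]), array([393., 473.])]
10 [array([391., 453.]), array([391., 453.])]
20 [array([390., 433.]), array([390., 433.])]
30 [array([388., 412.]), array([388., 412.])]
```

View pics/c6.png

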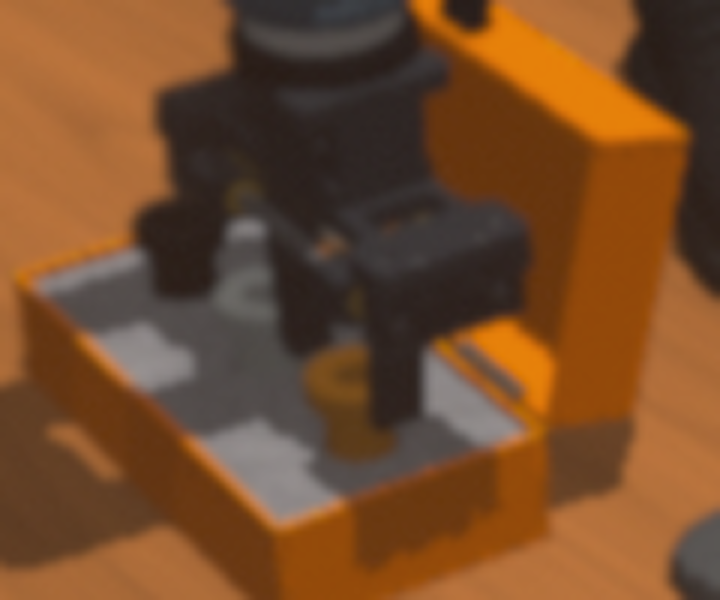

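Side crop: the tip is at about (395,425), so it is about 22 mm behind the TCP and the pads span the bronze flange. Down 4 mm more and grip.

>>> carry_out(
  series="0 0 0 4 0 0 60; 0 0 0 0 0 0 20; 0 0 0 0 0 0 20; 0 0 0 0 0 0 20; 0 0 0 0 0 0 20",
)

```text
clock: 10.65
eef_pos: [0.5425, 0.1345, 0.0456]
orientation: [-1.139, 1.248, 1.127]
contact_force: [0.3, 0.3, -2.4]
grip_width: 0.485
```

>>> carry_out(
  series="0 0 0 0 0 0 20; 0 0 0 -5 0 0 20; 0 0 0 -10 0 0 20; 0 0 0 -20 0 0 20; 0 0 0 -25 0 0 20",
)

```text
clock: 11.15
eef_pos: [0.538, 0.1344, 0.1039]
orientation: [-1.135, 1.256, 1.133]
contact_force: [0.6, -0.0, -3.1]
grip_width: 0.487
```

>>> carry_out(
  series="0 0 0 -30 0 0 20; 0 0 0 -35 0 0 20; 0 0 0 -20 0 0 20; 0 0 0 0 -1 -25 20; 0 0 0 0 -1 -45 20",
)

```text
clock: 11.65
eef_pos: [0.5342, 0.0679, 0.2002]
orientation: [-1.143, 1.245, 1.134]
contact_force: [1.1, -0.7, -3.8]
grip_width: 0.491
```

>>> carry_out(
  series="0 0 0 0 -1 -50 20; 0 0 0 0 -1 -50 20; 0 0 0 0 -1 -50 20; 0 0 0 0 -1 -40 20; 0 0 0 0 0 -20 20",
)

```text
clock: 12.15
eef_pos: [0.5171, -0.1487, 0.2051]
orientation: [-1.149, 1.241, 1.13]
contact_force: [0.5, 0.7, -3.4]
grip_width: 0.488
```

```bash
python3 go.py .513 -.206 .19
python3 - <<'E'
from h import *
w=snap('wrist','w4.png'); p,r=pose()
print(proj(w,[.513,-.206,.12]),[proj(w,p+r.apply([-d,.0015,0])).round(1) for d in (.027,.039)])
E
```

```text
shift mm [ 15.2  -0.9 -57.4]
turn [ 0.01  -0.     0.015]
[ 0.5171 -0.1487  0.2051] [ 0.5  0.7 -3.4] 0.4881551699636593 12.15
[210.00225806 206.36605272] [array([270.3, 264.2]), array([270. , 275.4])]
```

View pics/w4.png

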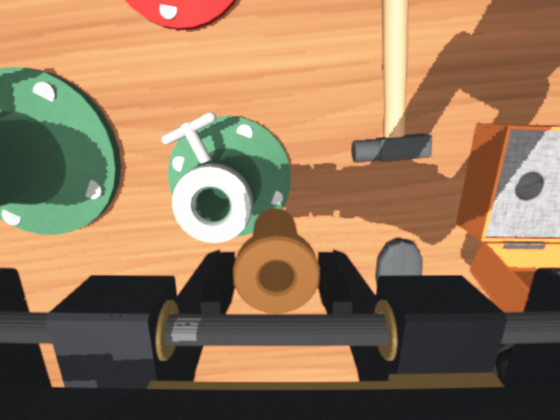

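Wrist view: small green stand's bore at (212,204), which matches the prediction (210,206). The bushing is held upright, flange centre at (276,271). Moving over the stand and measuring both in one image.

>>> carry_out(
  series="0 0 0.015 0 0 -30 20; 0 0 0 0 0 -24 20; 0 0 0 0 0 0 20; 0 0 0 0 0 0 20",
)

```text
clock: 12.6
eef_pos: [0.5107, -0.207, 0.2074]
orientation: [-1.139, 1.254, 1.137]
contact_force: [0.3, 0.4, -3.9]
grip_width: 0.484
```

```bash
cat > rel.py <<'E'
from h import *
def ell(m,mina=300):
    ct,_=cv2.findContours(m.astype(np.uint8),cv2.RETR_EXTERNAL,cv2.CHAIN_APPROX_NONE)
    return [(cv2.fitEllipse(cv2.convexHull(k)),cv2.boundingRect(k),cv2.contourArea(k)) for k in ct if cv2.contourArea(k)>mina]
def f(e): return np.round([*e[0],*e[1],e[2]],1)
w=snap('wrist','rel.png'); im=w['pixels'].astype(int); H=cv2.cvtColor(w['pixels'],cv2.COLOR_RGB2HSV)
p,r=pose(); print('proj mouth',proj(w,[.513,-.206,.12]),'flange top',proj(w,p+r.apply([-.039,.0015,0])))
for e,bb,A in ell((im.min(2)>140)&(im.max(2)-im.min(2)<45)): print('bright',f(e),bb,A)
m=(H[...,0]>8)&(H[...,0]<22)&(H[...,1]>110)&(H[...,2]<230); m[:200]=0;m[330:]=0;m[:,:225]=0;m[:,330:]=0
m=cv2.morphologyEx(m.astype(np.uint8),cv2.MORPH_OPEN,np.ones((3,3)))
for e,bb,A in ell(m): print('bronze',f(e),bb,A)
E
python3 rel.py; python3 go.py .513 -.206 .19
```

```text
proj mouth [276.54884094 208.22788919] flange top [274.54331099 275.22061522]
bright [277.  205.4  75.7  79.   97.8] (238, 168, 79, 68) 2487.5
bright [-22.1 187.3  91.3 120.8 145.4] (0, 145, 29, 98) 1956.5
bright [561.7 181.4  26.6 250.2  15.2] (534, 142, 26, 96) 1151.0
bright [249.9 147.2  44.8  86.6  58.9] (221, 116, 55, 52) 893.5
bright [ 7.6 63.9 18.1 31.1 63.6] (0, 53, 22, 23) 317.5
bronze [276.  263.1  90.4 106.8   1.1] (232, 208, 89, 107) 6568.5
shift mm [17.4 -2.1  1.1]
turn [ 0.007 -0.002  0.   ]
[ 0.5108 -0.2069  0.2074] [ 0.1 -0.4 -4. ] 0.4876742545688416 12.65
```

Run:
```python
from h import *
w=snap('wrist'); p,r=pose(); th=np.linspace(0,2*np.pi,180)
def ext(c,R,ax): 
    q=np.array([proj(w,c+R*(np.cos(t)*ax[0]+np.sin(t)*ax[1])) for t in th]); return q.min(0).round(1),q.max(0).round(1)
I=np.eye(3)
print('stand',ext(np.array([.513,-.206,.12]),.036,I[:2]))
yx=[r.apply(I[1]),r.apply(I[2])]
for d in (.033,.036,.039,.042): print('flange',d,ext(p+r.apply([-d,0,0]),.022,yx))
H=cv2.cvtColor(w['pixels'],cv2.COLOR_RGB2HSV); print(H[296:322:2,276].tolist()); print(H[205:240:3,276].tolist())
```

```text
stand (array([236.1, 167.9]), array([316.9, 245.3]))
flange 0.033 (array([232.7, 232.3]), array([317.7, 308.3]))
flange 0.036 (array([231.9, 234.6]), array([318.5, 311.7]))
flange 0.039 (array([231.1, 236.9]), array([319.3, 315.2]))
flange 0.042 (array([230.3, 239.3]), array([320.1, 318.8]))
[[14, 157, 184], [14, 157, 196], [14, 158, 195], [14, 160, 195], [14, 157, 196], [14, 159, 196], [15, 158, 194], [14, 158, 194], [14, 154, 190], [12, 121, 129], [150, 5, 53], [165, 8, 61], [60, 4, 63]]
[[71, 88, 64], [19, 114, 83], [14, 154, 111], [14, 156, 111], [14, 156, 111], [14, 154, 111], [14, 159, 111], [15, 156, 111], [15, 156, 111], [15, 157, 112], [15, 162, 123], [14, 158, 166]]
```

>>> carry_out(
  series="0.007 0 0 15 -3 2 20; 0 0 0 15 0 0 20; 0 0 0 12 0 0 20; 0 0 0 5 0 0 20; 0 0 0 0 0 0 20",
)

```text
clock: 13.2
eef_pos: [0.5147, -0.1997, 0.1559]
orientation: [-1.136, 1.254, 1.137]
contact_force: [0.5, -0.7, -3.1]
grip_width: 0.491
```

```bash
python3 go.py .5138 -.2055 .150;sleep 0; python3 go.py .5138 -.2055 .150
```

```text
shift mm [ 5.9  0.3 -5.9]
turn [ 0.004  0.    -0.001]
[ 0.5147 -0.1997  0.1559] [ 0.5 -0.7 -3.1] 0.49128449040738553 13.2
shift mm [ 5.9  0.3 -5.9]
turn [ 0.004  0.    -0.001]
[ 0.5147 -0.1997  0.1559] [ 0.5 -0.7 -3.1] 0.49128449040738553 13.2
```

>>> carry_out(
  series="0 0 0 0 0 -6 20; 0 0 0 0 0 0 20; 0 0 0 0 0 0 20",
)

```text
clock: 13.5
eef_pos: [0.5146, -0.2061, 0.1564]
orientation: [-1.137, 1.254, 1.137]
contact_force: [1.1, 0.3, -3.4]
grip_width: 0.484
```

```bash
python3 go.py .5138 -.2055 .150; python3 rel.py | grep bronze; python3 go.py .5138 -.2055 .150
```

```text
shift mm [6.4 0.8 0.6]
turn [ 0.005 -0.     0.   ]
[ 0.5146 -0.2061  0.1564] [ 1.1  0.3 -3.4] 0.48403131317201825 13.5
bronze [275.7 263.1  90.4 106.2 177.6] (232, 209, 89, 106) 6504.0
shift mm [6.6 0.9 0.7]
turn [ 0.005 -0.     0.   ]
[ 0.5147 -0.2063  0.1566] [-0.8 -0.2 -2.6] 0.48592032824440146 13.55
```

Within 1 mm. Go down in small steps.

>>> carry_out(
  series="0 0 0 4 0.8 0.6 20; 0 0 0 4 0 0 20; 0 0 0 4 0 0 20; 0 0 0 4 0 0 20; 0 0 0 0 0 0 20",
)

```text
clock: 14.05
eef_pos: [0.5142, -0.2056, 0.1403]
orientation: [-1.138, 1.253, 1.135]
contact_force: [0.2, 0.1, -4.0]
grip_width: 0.488
```

```bash
python3 go.py .5138 -.2055 .108
```

```text
shift mm [32.3  0.4  0.1]
turn [ 0.004 -0.001  0.002]
[ 0.5142 -0.2056  0.1403] [ 0.2  0.1 -4. ] 0.4881236933583113 14.05
```

>>> carry_out(
  series="0 0 0 6 0 0 20; 0 0 0 6 0 0 20; 0 0 0 6 0 0 20; 0 0 0 5 0 0 20; 0 0 0 3 0 0 20",
)

```text
clock: 14.55
eef_pos: [0.5139, -0.2056, 0.1116]
orientation: [-1.137, 1.254, 1.136]
contact_force: [0.6, 0.3, -2.7]
grip_width: 0.487
```

```bash
python3 go.py .5138 -.2055 .108
```

```text
shift mm [3.6 0.1 0. ]
turn [ 0.004 -0.001  0.001]
[ 0.5139 -0.2056  0.1116] [ 0.6  0.3 -2.7] 0.4869201416238387 14.55
```

>>> carry_out(
  series="0 0 0 2 0 0 20; 0 0 0 2 0 0 20; 0 0 0 2 0 0 20; 0 0 0 2 0 0 20; 0 0 0 1 0 0 20",
)

```text
clock: 15.05
eef_pos: [0.5142, -0.2057, 0.1085]
orientation: [-1.138, 1.254, 1.136]
contact_force: [-2.4, 1.7, -1.1]
grip_width: 0.49
```

```bash
python3 go.py .5138 -.2055 .102;python3 rel.py|grep -v bright
```

```text
shift mm [6.5 0.5 0.2]
turn [ 0.005 -0.001  0.   ]
[ 0.5142 -0.2057  0.1085] [-2.4  1.7 -1.1] 0.48997181493941766 15.05
proj mouth [273.84950802 252.08873961] flange top [274.26410659 275.06588001]
bronze [276.  270.6  87.5  89.    1.2] (232, 225, 89, 90) 5870.5
```

>>> carry_out(
  series="0 0 0 4 0 0 20; 0 0 0 5 0 0 20",
)

```text
clock: 15.3
eef_pos: [0.5146, -0.2059, 0.1068]
orientation: [-1.139, 1.254, 1.137]
contact_force: [-18.1, 10.6, 36.6]
grip_width: 0.487
```

>>> carry_out(
  series="0 0 0 -1 1 0.6 20; 0 0 0 0 0 0 20",
)

```text
clock: 15.5
eef_pos: [0.5143, -0.2056, 0.1096]
orientation: [-1.141, 1.254, 1.134]
contact_force: [-1.5, 0.8, -3.1]
grip_width: 0.488
```

>>> carry_out(
  series="0 0 0 0 0 0 60; 0 0 0 0 0 0 60; 0 0 0 0 0 0 60; 0 0 0 0 0 0 60",
)

```text
clock: 15.9
eef_pos: [0.5159, -0.2068, 0.1098]
orientation: [-1.144, 1.253, 1.131]
contact_force: [0.1, 0.4, -0.4]
grip_width: 0.678
```

```bash
cat > st.py <<'E'
from h import *
from scipy.optimize import least_squares
w=snap('wrist'); p,r=pose(); s=arm.state(); print(p.round(4),s['contact_force'].round(1),s['clock'])
H=cv2.cvtColor(w['pixels'],cv2.COLOR_RGB2HSV); c0=proj(w,[.5135,-.2055,.147]).round().astype(int); print(c0)
m=((H[...,0]>8)&(H[...,0]<24)&(H[...,1]>110)&(H[...,2]>150)).astype(np.uint8)
k=np.zeros_like(m); cv2.circle(k,tuple(int(v) for v in c0),int(60*.0+75),1,-1); m&=k
m=cv2.morphologyEx(m,cv2.MORPH_OPEN,np.ones((3,3)))
ct,_=cv2.findContours(m,cv2.RETR_EXTERNAL,cv2.CHAIN_APPROX_NONE); q=max(ct,key=cv2.contourArea)
q=cv2.convexHull(q)[:,0]; e=cv2.fitEllipse(q); print('ellipse',np.round([*e[0],*e[1],e[2]],1))
b=back(w,e[0],.13)
print('xy if top z=.147/.132',back(w,e[0],.147)[:2].round(4),back(w,e[0],.132)[:2].round(4))
# z from size
th=np.linspace(0,2*np.pi,60)
for z in (.132,.137,.142,.147):
    X=back(w,e[0],z); P=np.array([proj(w,X+.022*np.array([np.cos(t),np.sin(t),0])) for t in th]).astype(np.float32); ee=cv2.fitEllipse(P); print(z,np.round([*ee[1],ee[2]],1))
E
python3 st.py
```

```text
[ 0.5159 -0.2068  0.1098] [-0.8 -0.7 -0.3] 15.95
[276 272]
ellipse [273.  279.3  99.  151.3  95. ]
xy if top z=.147/.132 [ 0.5175 -0.2074] [ 0.5262 -0.2085]
0.132 [69.3 78.4 91.4]
0.137 [71.6 81.1 91.4]
0.142 [74.1 83.9 91.4]
0.147 [76.8 86.9 91.4]
```

>>> carry_out(
  series="0 0 0 -20 0 0 60; 0 0 0 -30 0 0 60; 0 0 0 -15 3 0 25; 0 0 0 0 0 0 25; 0 0 0 0 0 0 25",
)

```text
clock: 16.45
eef_pos: [0.512, -0.2059, 0.1751]
orientation: [-1.141, 1.253, 1.133]
contact_force: [0.2, 0.6, -0.2]
grip_width: 0.43
```

```bash
cat > st2.py <<'E'
from h import *
from scipy.optimize import least_squares
# fit flange top: mask bronze (limited hue/sat vs green & bright stand ring surroundings), tight window
w=snap('wrist','st2.png'); p,r=pose(); s=arm.state(); print(p.round(4),s['contact_force'].round(1),s['clock'],s['grip_width'])
H=cv2.cvtColor(w['pixels'],cv2.COLOR_RGB2HSV); c0=proj(w,[.5135,-.2055,.14])
u,v=np.round(c0).astype(int); print(u,v)
m=((H[...,0]>8)&(H[...,0]<24)&(H[...,1]>110)).astype(np.uint8)
for row in range(v-60,v+70,6): print(row,''.join('#' if x else '.' for x in m[row,u-70:u+70:3]))
E
python3 st2.py; python3 go.py .5138 -.2055 .145
```

```text
[ 0.512  -0.2059  0.175 ] [-0.4 -0.6 -0.3] 16.5 0.3864974817669996
276 228
168 ##............................................#
174 ##............................................#
180 ##............................................#
186 ##............................................#
192 ##............................................#
198 ##...................######...................#
204 ###..............#############...............##
210 ####...........#################............###
216 #####.........###################..........####
222 ######........###################.........#####
228 ########......####################......#######
234 ##########....###################.....#########
240 ############...##################...###########
246 ##############..###############...#############
252 #####..#########...##########...#########..####
258 ##.........############.#############.........#
264 ...........#########################...........
270 ...........#########################...........
276 ...........#########################...........
282 ...........#########################...........
288 ...........##########################..........
294 ...........##########################..........
shift mm [30.  -1.7  0.6]
turn [ 0.005 -0.003  0.004]
[ 0.512  -0.2059  0.175 ] [-0.4 -0.6 -0.3] 0.3864974817669996 16.5
```

>>> carry_out(
  series="0 0 0 12 -2 0 25; 0 0 0 12 0 0 25; 0 0 0 6 0 0 25; 0 0 0 0 0 0 25; 0 0 0 3 0 0 25",
)

```text
clock: 17.0
eef_pos: [0.5121, -0.2047, 0.1344]
orientation: [-1.135, 1.255, 1.139]
contact_force: [0.4, -0.4, -0.0]
grip_width: 0.282
```

```bash
python3 go.py .5138 -.2055 .125
```

```text
shift mm [ 9.4 -1.8 -0.6]
turn [ 0.005  0.    -0.003]
[ 0.5121 -0.2047  0.1344] [ 0.4 -0.4 -0. ] 0.28213697394047166 17.0
```

>>> carry_out(
  series="0 0 0 3 -1.5 -0.6 25; 0 0 0 3 0 0 25; 0 0 0 3 0 0 25; 0 0 0 2 0 0 25; 0 0 0 2 0 0 25",
)

```text
clock: 17.5
eef_pos: [0.5139, -0.2057, 0.1205]
orientation: [-1.136, 1.255, 1.139]
contact_force: [-0.0, 0.1, 1.3]
grip_width: 0.283
```

```bash
python3 go.py .5138 -.2055 .110
```

```text
shift mm [10.5  0.1  0.2]
turn [ 0.005  0.    -0.002]
[ 0.5139 -0.2057  0.1205] [-0.   0.1  1.3] 0.28259613315514526 17.5
```

>>> carry_out(
  series="0 0 0 3 0 0 25; 0 0 0 3 0 0 25; 0 0 0 3 0 0 25",
)

```text
clock: 17.8
eef_pos: [0.5158, -0.2062, 0.115]
orientation: [-1.139, 1.253, 1.135]
contact_force: [-7.4, 6.2, 23.6]
grip_width: 0.282
```

>>> carry_out(
  series="0 0 0 3 0 0 25; 0 0 0 3 0 0 25; 0 0 0 3 0 0 25",
)

```text
clock: 18.1
eef_pos: [0.5159, -0.2061, 0.1147]
orientation: [-1.14, 1.254, 1.136]
contact_force: [-9.4, 5.4, 22.7]
grip_width: 0.283
```

>>> carry_out(
  series="0 0 0 -6 2 -0.5 25; 0 0 0 0 0 0 25; 0 0 0 0 0 0 25",
)

```text
clock: 18.4
eef_pos: [0.5144, -0.2067, 0.1221]
orientation: [-1.142, 1.253, 1.134]
contact_force: [0.5, 0.2, 0.1]
grip_width: 0.285
```

```bash
python3 go.py .5138 -.2055 .110
python3 - <<'E'
from h import *
b=snap('side'); w=snap('wrist')
c=np.zeros((600,800,3),np.uint8); c[:420,:560]=w['pixels']
t=cv2.resize(b['pixels'][195:305,260:350],None,fx=4,fy=4,interpolation=cv2.INTER_CUBIC); c[600-440:,440:800]=t
cv2.imwrite('pics/c7.png',c[:,:,::-1])
E
```

```text
shift mm [12.1  0.8  1.2]
turn [ 0.006 -0.003  0.003]
[ 0.5144 -0.2067  0.1221] [0.5 0.2 0.1] 0.2853826166490069 18.4
```

View pics/c7.png

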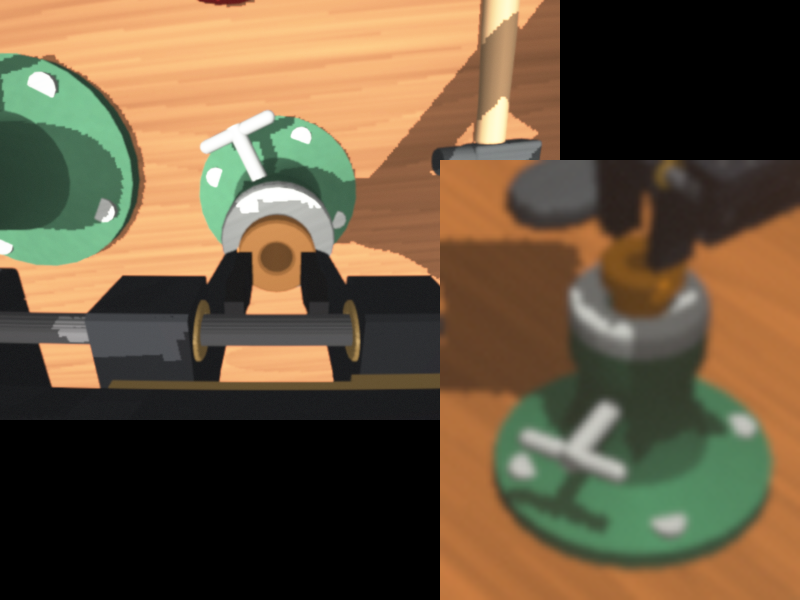

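Bushing upright in the bore, with a gap still under the flange (wrist hole at (276,257)). Press again, centred, with slightly firmer rows.

>>> carry_out(
  series="0 0 0 1 1.5 1 25; 0 0 0 1.5 0 0 25; 0 0 0 1.5 0 0 25",
)

```text
clock: 18.8
eef_pos: [0.5124, -0.2052, 0.1164]
orientation: [-1.14, 1.254, 1.136]
contact_force: [-0.5, 0.8, -0.4]
grip_width: 0.284
```

>>> carry_out(
  series="0 0 0 4 0 0 25; 0 0 0 4 0.5 0 25",
)

```text
clock: 19.0
eef_pos: [0.5137, -0.2055, 0.111]
orientation: [-1.143, 1.252, 1.133]
contact_force: [-3.7, 4.9, 17.8]
grip_width: 0.284
```

>>> carry_out(
  series="0 0 0 4 0.7 0.3 25; 0 0 0 4 0.7 0.3 25",
)

```text
clock: 19.2
eef_pos: [0.5141, -0.2053, 0.1075]
orientation: [-1.145, 1.25, 1.131]
contact_force: [-5.8, 4.4, 20.2]
grip_width: 0.285
```

>>> carry_out(
  series="0 0 0 -2 1 0.5 25; 0 0 0 4 0.7 0 25; 0 0 0 5 0.7 0 25",
)

```text
clock: 19.5
eef_pos: [0.5141, -0.2055, 0.1034]
orientation: [-1.149, 1.248, 1.126]
contact_force: [-3.0, 5.0, 16.9]
grip_width: 0.287
```

```bash
python3 go.py .5138 -.2055 .100
```

```text
shift mm [ 3.4  0.4 -0.1]
turn [ 0.007 -0.006  0.014]
[ 0.5141 -0.2055  0.1034] [-3.   5.  16.9] 0.28662719274257076 19.5
```

>>> carry_out(
  series="0 0 0 4 0.7 0 25; 0 0 0 4 0.7 0 25; 0 0 0 4 0.7 0 25",
)

```text
clock: 19.8
eef_pos: [0.5143, -0.2054, 0.1031]
orientation: [-1.152, 1.246, 1.124]
contact_force: [-12.7, 7.8, 35.4]
grip_width: 0.287
```

>>> carry_out(
  series="0 0 0 -3 1 0.5 25; 0 -0.008 0.018 0 0 0 25; 0 0 0 4 0 0 25; 0 0 0 4 0.5 0 25; 0 0 0 4 0.5 0 25",
)

```text
clock: 20.3
eef_pos: [0.5141, -0.2053, 0.103]
orientation: [-1.139, 1.252, 1.141]
contact_force: [-17.4, 10.8, 43.0]
grip_width: 0.282
```

>>> carry_out(
  series="0 0 0 -5 0 0 25; 0 0 0 -30 0 0 25; 0 0 0 -40 0 0 25; 0 0 0 -40 0 0 25; 0 0 0 0 0 0 25",
)

```text
clock: 20.8
eef_pos: [0.5126, -0.2046, 0.2162]
orientation: [-1.131, 1.254, 1.15]
contact_force: [0.7, -0.3, 0.0]
grip_width: 0.282
```

```bash
cat > chk.py <<'E'
from h import *
from scipy.optimize import least_squares
th=np.linspace(0,2*np.pi,120,endpoint=False); D=np.c_[np.cos(th),np.sin(th),0*th]
def obs(n):
    s=snap(n); H=cv2.cvtColor(s['pixels'],cv2.COLOR_RGB2HSV); c=proj(s,[.5135,-.2055,.13]); u,v=np.round(c).astype(int)
    hull=np.array([proj(s,[.5135,-.2055,.125]+.031*d) for d in D]).astype(np.int32)
    k=np.zeros(H.shape[:2],np.uint8); cv2.fillPoly(k,[hull],1)
    m=((H[...,0]>6)&(H[...,0]<26)&(H[...,1]>110)).astype(np.uint8)&k
    m=cv2.morphologyEx(m,cv2.MORPH_CLOSE,np.ones((5,5)))
    ct,_=cv2.findContours(m,cv2.RETR_EXTERNAL,cv2.CHAIN_APPROX_NONE); q=cv2.convexHull(max(ct,key=cv2.contourArea))
    return s,q,m
def sil(s,x,y,z,tx=0,ty=0):  # flange silhouette, z=underside height
    R=Ro.from_rotvec([tx,ty,0]); P=np.array([proj(s,R.apply(.022*d+[0,0,h])+[x,y,z]) for d in D for h in (0,.012)])
    return cv2.convexHull(P.astype(np.float32))
def res(p,O):
    out=[]
    for s,q,m in O:
        S=sil(s,*p); out+=[cv2.pointPolygonTest(S,(float(a[0]),float(a[1])),True) for a in q[:,0]]
    return np.array(out)
import sys
O=[obs(n) for n in sys.argv[1:]]
for s,q,m in O: print(cv2.boundingRect(q),cv2.contourArea(q), cv2.boundingRect(sil(s,.5135,-.2055,.12)),cv2.contourArea(sil(s,.5135,-.2055,.12)))
r=least_squares(res,[.5135,-.2055,.123],args=(O,),x_scale=.001,diff_step=1e-3,loss='soft_l1'); print('xyz',r.x.round(4),np.abs(r.fun).mean().round(2))
r=least_squares(res,[*r.x,.01,.01],args=(O,),x_scale=[.001,.001,.001,.02,.02],diff_step=1e-3,loss='soft_l1'); print('xyz tilt',r.x.round(4),np.abs(r.fun).mean().round(2))
st=arm.state();print(st['eef_pos'].round(4),st['clock'])
E
python3 chk.py wrist; python3 chk.py wrist side; python3 chk.py side top
```

```text
(250, 183, 48, 48) 1774.5 (248, 181, 51, 52) 1994.4397853368428
xyz [ 0.5172 -0.2062  0.1058] 0.18
xyz tilt [ 0.5172 -0.2062  0.1059 -0.0082 -0.0062] 0.18
[ 0.5112 -0.2037  0.213 ] 20.85
(249, 186, 48, 48) 1795.5 (247, 184, 51, 52) 2031.2951585042756
(295, 217, 31, 18) 362.0 (299, 217, 23, 19) 331.12452012952417
xyz [ 0.5132 -0.2053  0.1223] 1.48
xyz tilt [ 0.5116 -0.2039  0.1236  0.2933  0.2588] 1.26
[ 0.5094 -0.2025  0.2098] 20.95
(295, 217, 31, 18) 362.0 (299, 217, 23, 19) 331.12452012952417
(344, 213, 5, 3) 7.0 (331, 196, 22, 22) 350.9196083419956
xyz [ 0.5161 -0.2015  0.1202] 1.25
xyz tilt [ 0.5159 -0.2011  0.1202  0.0337  0.0325] 1.22
[ 0.5089 -0.2022  0.2092] 21.05
```

Run:
```python
from h import *
s=snap('side'); H=cv2.cvtColor(s['pixels'],cv2.COLOR_RGB2HSV)
for v in range(208,246): print(v,' '.join('%3d'%x if 6<h<26 and x>70 else '  .' for h,x in zip(H[v,290:332,0],H[v,290:332,1])))
th=np.linspace(0,2*np.pi,120); 
for z in (.12,.125,.13,.135): P=np.array([proj(s,[.5132+.022*np.cos(t),-.2058+.022*np.sin(t),h]) for t in th for h in (z,z+.012)]); print(z,P.min(0).round(1),P.max(0).round(1))
P=np.array([proj(s,[.5132+.036*np.cos(t),-.2058+.036*np.sin(t),.12]) for t in th]); print('ring',P.min(0),P.max(0))
```

```text
208   .   .   .   .   .   .   .   .  89 123 147 159 166 167 169 169 170 170 172 172 172 172 172 170 172 170 170 170 170 170 170 171 170 170 171 170 171 171 172 171 172 170
209   .   .   .   .   .   .  96 125 146 159 165 166 168 169 170 171 170 170 171 172 170 172 174 171 170 171 171 171 170 172 170 170 171 171 170 170 171 170 171 170 171 170
210  72  74  84  93 104 126 149 159 167 166 168 170 169 170 169 170 168 169 171 171 171 171 170 171 171 170 170 171 172 171 172 171 170 170 171 170 171 170 170 170 170 170
211 114 129 142 148 155 162 167 170 169 170 170 170 168 169 169 171 170 169 169 170 172 172 170 172 170 171 171 173 171 170 172 171 170 170 171 171 171 171 170 171 170 171
212 148 158 164 166 167 169 170 170 170 169 170 169 168 168 168 169 170 170 170 170 170 170 170 171 170 172 172 172 172 172 170 173 171 172 171 172 171 170 170 171 170 169
213 161 166 169 169 169 170 171 171 170 170 169 168 170 170 170 169 169 169 170 170 170 169 170 169 170 170 170 170 171 173 172 170 171 171 170 171 170 170 170 170 170 170
214 164 169 171 170 171 170 171 171 170 170 170 170 170 171 170 170 
[... 4930 characters left out ...]
4 123  78   .   .   .   .   .   .   .   .   .   .   .   .   .   .   .   .   .   .   .   .   .   .   .   .   .   .   .   .   .   .   .  95 143 163 167 168 169 169
244 152 145 129  90   .   .   .   .   .   .   .   .   .   .   .   .   .   .   .   .   .   .   .   .   .   .   .   .   .   .   .   .   .   .   . 112 149 165 167 169 168 170
245 152 150 136 111   .   .   .   .   .   .   .   .   .   .   .   .   .   .   .   .   .   .   .   .   .   .   .   .   .   .   .   .   .   .   . 132 159 167 169 169 168 168
0.12 [299.1 217.5] [321.1 235.6]
0.125 [299.1 215.6] [321.2 233.6]
0.13 [299.2 213.6] [321.3 231.7]
0.135 [299.2 211.6] [321.4 229.7]
ring [292.16827824 218.10583397] [327.76788867 240.03632029]
```

The side mask shows the flange at the home height within about 1 px, level and symmetric. One mechanical check: touch the stand's top with the tips straddling the flange; the contact should be 12 mm lower than on the flange.

>>> carry_out(
  series="0 0 0 25 -4 -4 60; 0 0 0 30 0 0 60; 0 0 0 25 0 0 60; 0 0 0 15 0 0 60; 0 0 0 0 0 0 60",
)

```text
clock: 21.6
eef_pos: [0.5082, -0.2038, 0.1054]
orientation: [-1.116, 1.259, 1.167]
contact_force: [-0.2, 0.2, 0.2]
grip_width: 0.679
```

```bash
python3 go.py .5138 -.2055 .095
```

```text
shift mm [10.2 -6.  -1.3]
turn [ 0.009  0.015 -0.027]
[ 0.5082 -0.2038  0.1054] [-0.2  0.2  0.2] 0.6792924082984185 21.6
```

>>> carry_out(
  series="0.009 0.015 -0.027 3 -5 -1 60; 0 0 0 3 0 0 60; 0 0 0 2.5 0 0 60; 0 0 0 2.5 0 0 60; 0 0 0 2.5 0 0 60",
)

```text
clock: 22.1
eef_pos: [0.5128, -0.2052, 0.0912]
orientation: [-1.132, 1.257, 1.135]
contact_force: [-3.7, 3.3, 23.3]
grip_width: 0.682
```

>>> carry_out(
  series="0 0 0 2.5 0 0 60; 0 0 0 2.5 0 0 60",
)

```text
clock: 22.3
eef_pos: [0.5128, -0.2052, 0.0912]
orientation: [-1.132, 1.257, 1.137]
contact_force: [-9.2, 6.3, 20.2]
grip_width: 0.68
```

Contact at 0.0912 against 0.1032 on the flange is a 12.0 mm difference, the flange's thickness, so it is home. Retreat.

>>> carry_out(
  series="0 0 0 -5 0 0 60; 0 0 0 -30 0 0 60; 0 0 0 -40 0 0 60; 0 0 0 -40 0 0 60; 0 0 0 0 0 0 60",
)

```text
clock: 22.8
eef_pos: [0.5132, -0.2055, 0.2114]
orientation: [-1.132, 1.257, 1.137]
contact_force: [0.7, -1.1, -0.5]
grip_width: 0.678
```

```bash
python3 chk.py side; python3 -c "
from cell import arm
s=arm.state();print(s['contact_force'],s['eef_pos'],s['clock']); print(arm.close_job())"
```

```text
(295, 217, 31, 18) 362.0 (299, 217, 23, 19) 331.12452012952417
xyz [ 0.4764 -0.2417  0.1643] 1.29
xyz tilt [ 0.3662 -0.3524  0.2822 -0.2422  0.2719] 0.62
[ 0.512  -0.2048  0.2086] 22.85
[ 1.25651585  0.87800454 -0.15787961] [ 0.51200052 -0.20476535  0.20859881] 22.85
the job is handed in; nothing more can be done
None
```

The bronze bushing is pressed home in the small green stand, and the job was handed in at about 23 s. I opened the case lid to about 1.81 rad, took out only the bronze bushing and started it upright in the bore. I then pressed it in with the fingertips. The nylon and steel bushings, the hammer and the last were not touched.

**Last checks**
- **Pressing:** it stopped hard at the same height at 35 N and at 43 N, against the roughly 15 N the fit needs.
- **Flush:** the fingertips met the stand's top 12.0 mm below where they met the flange, which is the flange's thickness.
- **Side camera:** the flange sits at home height to about 1 px (2–3 mm) and looks level.

**Failed or disagreed**
- **First grip of the tab:** it missed, because the fingertips sit about 20–29 mm behind the stated tool point. I regripped lower.
- **First press:** I pushed with the bushing still gripped and it loaded up sideways (about 37 N up, 18 N across). I let go and pressed from above instead.
- **Force:** the last press peaked at 43 N vertically, through the fingertips and not the gripper's body. It is over the 40 N figure if fingertips are counted as gripper body.
- **Camera fit:** my one-camera and tilt fits of the bushing's pose gave unusable or scattered results. I relied on the touch check instead.

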